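# Wedge the rocking tool chest on the watchmaker's bench

## Task

The small tool chest rocks because one of its feet is too short. With closed fingers, push the wooden wedge along the bench, thin end first, under the short foot until it just fills the gap and the chest stands level and no longer rocks, without shoving the chest away, lifting the wedge or disturbing the other things. Then press down firmly (some 10 N) on top of the chest right above that foot to feel that it no longer gives, and finish while still holding it pressed.

Things in the scene. Friction and masses are not known exactly. Their poses are not given: they have to be found in the camera images.
- chest: low brown wooden tool chest, brass top corners, grey inlaid flat top 90 mm above the bench; 180 mm (its x) by 236 mm (its y), loose, 1.9 to 2.5 kg. Two drawers on its -x face. Origin: centre of its underside at the level of the good feet's soles (on the bench when level); z up. Four round feet, 24 mm across, at (+-70, +-100) mm hold the box 25 mm up; the one at (+70, +100) is too short
- foot_spot (a point): point at the level of the good soles straight below the centre of the short foot: (70, 100, 0) mm in the chest's frame. The short foot's sole hangs 5 to 9 mm above the bench, differently every time; its outer edge is at chest y = 112 mm, 6 mm inside the chest's +y side. The chest rests level on the other three feet
- press_spot (a point): point on the chest's flat top straight above the short foot: (70, 100, 90) mm in the chest's frame. Unwedged, 4 to 5 N pressed here rock the chest over, this point sinking until the short foot meets the bench; well wedged it stays at 90 mm to within about 1 mm
- wedge: loose pale wooden wedge, 50 g, 120 mm long (its y), 44 mm wide (its x), flat on the bench; its top slopes evenly from 2 mm high at the thin end (-y) to 22 mm at the thick end (+y). Origin: centre of its underside, z up. It starts off the chest's +y side, thin end towards the short foot, up to 12 mm off line and 0.15 rad askew, and is to travel along the chest's -y
- wedge_tip (a point): middle of the thin end at bench level: (0, -60, 0) mm in the wedge's frame. The slope meets the outer edge of the short foot's sole when this end is 18 to 42 mm past that edge; driven on from there with about 10 N it does not fill the gap any better but shoves the whole chest along
- wedge_back (a point): middle of the upright thick end face, 44 mm wide and 22 mm high, where to push: (0, 60, 11) mm in the wedge's frame. The wedge slides freely with under 1 N until it meets the foot, where the resistance rises to about 3 N or more
- loupe: bystander: black watchmaker's eyepiece standing on end, 38 mm across, 42 mm high; origin at the centre of its underside
- holder: bystander: small steel movement holder with a brass watch movement, 50 x 44 x 26 mm; origin at the centre of its underside
- driver: bystander: small screwdriver lying on the bench, 120 mm long
- jar: bystander: amber glass jar with a steel cap, 48 mm across, 55 mm high; origin at the centre of its underside
Things that resemble listed ones, but are neither listed nor needed, are in the scene too. Several things look just like the wedge: the one meant starts farthest from the robot's base.

How it is judged (in metres and radians):
On the way:
1. the thin end of the wedge is under the short foot (y of wedge_tip in the frame of chest below 0.106 m and x of wedge_tip in the frame of chest between 0.045 and 0.095 m), for 0.1 s.
At the end, for the whole second after the job is handed in: Wedge flat on the bench, thin end 6 mm or more under the short foot and within 25 mm of its centre line; fingers within 45 mm of the press spot pressing over 5 N, wedge carrying over 0.5 N, chest at rest, level within 0.015 rad and under 12 mm from its start (all of step 1 and angle between chest's own z axis and vertical below 0.015 rad and contact force between the fingers and chest above 5 N and contact force between chest and wedge above 0.5 N and horizontal distance between the grasp point and press_spot below 0.045 m and height (world z) of wedge below 0.004 m and distance of chest from where it was at the start of the episode below 0.012 m and linear speed of each of chest, wedge below 0.01 m/s); the arm keeps its last pose, push and grip.
It fails at once if the wedge is lifted off the bench or tipped up (height (world z) of wedge above 0.012 m or angle between wedge's own z axis and vertical above 0.2 rad).
It fails at once if the chest is shoved or lifted more than 12 mm, or tipped (distance of chest from where it was at the start of the episode above 0.012 m or angle between chest's own z axis and vertical above 0.15 rad).
It fails at once if the eyepiece, movement holder, screwdriver or jar is moved more than 20 mm (distance of any of loupe, holder, driver, jar from where it was at the start of the episode above 0.02 m).
It also fails if it takes over 48 s, if anything falls off the work surface, if the arm or the gripper's body presses on something with over 40 N, if the wrist force passes 120 N, or if a joint passes its speed limit or range.

## Robot

A 7-joint arm with a two-finger parallel gripper is mounted at the origin on the work surface. World frame = base frame: x ahead of the robot, y to its left, z up, the work surface at z = 0. Lengths are in m, angles in degrees, forces in N, time in s.
With the tool pointing down it reaches from about 0.425 to 0.875 m from the base axis. Payload 4.7 kg.
Tool frame: the origin (TCP) lies at the very end of the fingers, on their centre line; the grasp point (between the pads) lies env.grip_point_offset behind it (env.grip_point_offset is the distance from the TCP to the grasp point, in m); z points along the fingers, y is the direction in which the jaws open and shut (so a half turn about z gives the same grasp; the last joint's range is limited). The gripper opens to 87 mm and grips with 3 to 60 N. Pads are 19 mm wide; open, the fingers measure 117 mm over their backs; the gripper's body (75 mm by 190 mm) begins 51 mm behind the grasp point.
Start: joints at [-67.431, 18.392, -4.016, 83.108, 1.295, 78.541, -3.26], TCP at [0.241, 0.604, 0.223] pointing down, gripper open.
Joint ranges: [-163.93, 163.93], [-17.29, 119.83], [-79.2, 71.16], [3.27, 140.29], [-89.18, 269.18], [5.43, 117.66], [-154.24, 154.24]. Speed limits (degrees/s): [147.25, 147.25, 180, 180, 180, 180, 180].

## Interface

Orientations are given as [roll, pitch, yaw] about the fixed x, y, z axes, in that order (R = Rz(yaw) Ry(pitch) Rx(roll)).
In Python, from cell import env gives the robot as it stands.
- The arm moves only by the tool send_rows, never from a script. Its argument "plan" is a list of rows, each a list of 7 numbers: the finger opening in mm, from 0 to 87, then the shift along the tool's x, y, z in mm, then the turn, a rotation vector about the tool's x, y, z in rad. A call has 1 to 12 rows; each row shifts and turns the commanded pose from where the row before left it, along the tool's axes as they then stand; what a row does not reach is not made up. A row lasts 1/10 s, in which the tool goes at most 50 mm and 8.59 degrees, less where a joint would pass 70% of its speed; a pose out of reach is approached as far as the arm can. A call is refused whole if a number of a shift passes 50 or a number of a turn 0.15, either way. A call with a gripper value outside its range is refused whole. The fingers move at their own pace and stop on an object; "grip_force" is the grip in N (left out, the last holds). Time passes only in rows, so rows that do not move let the fingers close. It gives the time, the measured TCP pose, the force and the opening at its end, in the units of the state.
- env.get_obs(): the state, without advancing time (a new reading comes with each control period).
- env.read_camera(name): name is "scene" or "top" or "wrist"; returns the picture (420x560x3 uint8, red, green, blue); there is no depth.
- env.get_calibration(name): a dict with "fx", "fy", "cx", "cy" (pixels), "extrinsics" (4x4, takes a point from camera to world coordinates). Camera axes: x right, y down, z forward; pixel columns grow to the right and rows downward; lengths in m; the calibration is good to about 2 mm. A picture is of the moment at which its call begins: read the wrist's pose just before it. get_calibration takes no time and is no camera call; for the wrist camera it gives the pose at the moment of the call.
- env.sign_off(): hands the job in, once; it reports no verdict.
Trained networks look in the newest picture that a camera, given by its name, has taken for a name from the list of things; names that differ only in an ending like _2 or _b are one class to them, and where a whole thing is asked for, a point or a joint stands for the part that bears it (a point fixed in the world has none). Each returns a list of dicts, best first, with "confidence" (0 to 1); they miss things now and then, are a little off and sometimes report something else, mostly with a low value. They report only what shows in the picture. A call takes as long as a camera call. They do not tell look-alikes from the thing itself.
- env.regions_of(camera, query): "region" (420x560 bool, what is visible of it) and "rect" ([left, top, right, bottom] in pixels, round what is visible of it).
The state is a dict: "time_s": time; "qpos": joint angles; "joint_velocities": joint speeds; "effort": joint torques, N m; "tool_pos": TCP position; "tool_rot": TCP orientation; "force": force on the tool from outside, world axes, zero at the start; "wrist_torque": the same for the moment, N m; "grip_width": finger opening in m.
Only numpy, scipy, OpenCV 4.12 (cv2) and the standard library are available. Lean on these libraries where they do the work, as an engineer would, in place of code of your own. Each camera call takes 0.05 s, during which the arm holds its last target. There are 200 camera calls.

## Working session

There is one attempt and no reset: what is moved stays moved. The work goes in short steps, Python scripts to look and compute and a tool call to move; the robot and the scene stay as the last step left them, time stands still between calls to the robot, and variables do not carry over. Pictures are saved under pics/ and viewed, about 8 in all and at most 12, crops included, and the job is handed in when it is done.

Besides the shell and the picture viewer there is one more tool, called after "Call:" as name([rows], argument=value, ...), one row to a line, values as JSON. send_rows: Moves the arm, as the interface text tells. Its arguments: {"type":"object","properties":{"plan":{"type":"array"},"grip_force":{"type":"number"}},"required":["plan"]}

```bash
mkdir -p pics
python3 - <<'E'
from cell import env
import cv2,numpy as np
o=env.get_obs();print(o);print(env.grip_point_offset)
ims=[]
for c in("top","scene"):
    im=env.read_camera(c);k=env.get_calibration(c);print(c,k)
    for q in("chest","wedge"):
        for r in env.regions_of(c,q):print(q,round(r["confidence"],2),r["rect"],r["region"].sum())
    cv2.imwrite(f"pics/{c}0.png",im[:,:,::-1])
E
```

```text
{'time_s': 0.0, 'qpos': array([-67.43354965,  18.4396822 ,  -4.01633108,  83.17600435,
         1.29612155,  78.54165333,  -3.2621597 ]), 'joint_velocities': array([0.10371233, 0.03041745, 0.04783641, 0.06690503, 0.09299449,
       0.01322629, 0.01300194]), 'effort': array([-6.75618026e-05, -4.91279662e+01, -4.03774381e-01, -3.12530243e+01,
       -6.37829513e-02,  4.42795898e-02,  1.98015614e-04]), 'tool_pos': array([0.24078819, 0.6031428 , 0.22144493]), 'tool_rot': array([-1.79887973e+02,  6.70974776e-03,  1.58242153e+02]), 'force': array([-0.25042812,  0.41462555, -0.07459467]), 'wrist_torque': array([-0.01030934,  0.03642652,  0.03425163]), 'grip_width': 0.08726454212673562}
0.0187
top {'fx': 431.38869496500183, 'fy': 431.38869496500183, 'cx': 273.2217645778792, 'cy': 209.69717967188703, 'extrinsics': array([[-0.01510002, -0.9910639 ,  0.13253053,  0.34923333],
       [-0.9998706 ,  0.01570183,  0.00349693,  0.08139403],
       [-0.00554665, -0.13246057, -0.99117276,  1.03525155],
       [ 0.        ,  0.        ,  0.        ,  1.        ]])}
chest 0.81 [313.4, 145.1, 433.9, 240.3] 9114
chest 0.41 [110.2, 247.2, 140.9, 268.2] 426
wedge 0.87 [257.6, 161.7, 305.4, 190.6] 897
wedge 0.83 [149.8, 331.8, 205.3, 357.4] 970
wedge 0.69 [387.4, 298.0, 438.2, 321.1] 1031
wedge 0.3 [111.7, 247.6, 138.1, 269.1] 443
scene {'fx': 494.03282311530404, 'fy': 494.03282311530404, 'cx': 269.80438929701415, 'cy': 217.5397167423442, 'extrinsics': array([[ 0.83535306,  0.44429205, -0.32371258,  0.89546623],
       [ 0.54970082, -0.67918359,  0.4863524 , -0.52384667],
       [-0.00377776, -0.58422104, -0.8115858 ,  1.14102592],
       [ 0.        ,  0.        ,  0.        ,  1.        ]])}
chest 0.71 [168.4, 245.4, 285.5, 368.2] 8264
wedge 0.97 [212.0, 132.4, 240.8, 162.0] 442
wedge 0.82 [281.0, 239.4, 304.9, 281.6] 653
wedge 0.75 [98.8, 265.3, 143.4, 310.6] 880
```

View pics/top0.png

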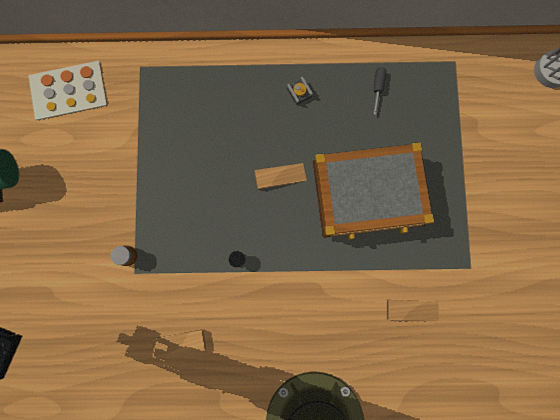

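View pics/scene0.png

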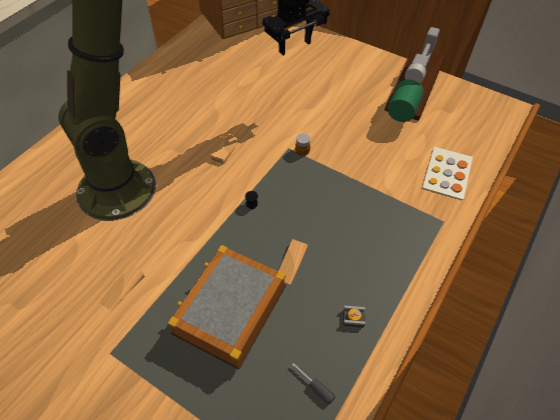

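The top view shows the target wedge at about (280,176), left of the chest. The chest's short-foot corner is at (320,158) and the drawers face down. The other two wedges, at (180,343) and (412,310), are nearer the base. Next I'll fit poses from the silhouettes.

```bash
cat > h.py <<'E'
from cell import env
import cv2,numpy as np
from scipy.optimize import minimize
W=np.array([[x,y,z] for x in(-.022,.022) for y,h in((-.06,.002),(.06,.022)) for z in(0,h)])
C=np.array([[x,y,z] for x in(-.09,.09) for y in(-.118,.118) for z in(.025,.09)])
def T(p,P):
    c,s=np.cos(p[2]),np.sin(p[2]);return P@np.array([[c,s,0],[-s,c,0],[0,0,1]])+[p[0],p[1],0]
def proj(k,P):
    M=np.linalg.inv(k["extrinsics"]);q=P@M[:3,:3].T+M[:3,3]
    return np.c_[k["fx"]*q[:,0]/q[:,2]+k["cx"],k["fy"]*q[:,1]/q[:,2]+k["cy"]]
def sil(k,p,P):
    h=cv2.convexHull(proj(k,T(p,P)).astype(np.float32));m=np.zeros((1680,2240),np.uint8)
    cv2.fillConvexPoly(m,np.round(h*4*16+24).astype(np.int32),1,shift=4);return cv2.resize(m.astype(np.float32),(560,420),interpolation=cv2.INTER_AREA)
def fit(obs,P,p0):
    def f(p):
        s=0
        for k,r in obs:
            m=sil(k,p,P);s+=1-np.minimum(m,r).sum()/np.maximum(m,r).sum()
        return s/len(obs)
    S=np.array(p0)+np.array([[0,0,0],[.02,0,0],[0,.02,0],[0,0,.12]])
    r=minimize(f,p0,method="Nelder-Mead",options=dict(initial_simplex=S,xatol=1e-4,fatol=1e-5))
    r=minimize(f,r.x,method="Nelder-Mead",options=dict(initial_simplex=r.x+(S-S[0])*.4,xatol=1e-4,fatol=1e-5))
    return r.x,r.fun
def grab(c,q,near):
    k=env.get_calibration(c);g=env.regions_of(c,q)
    uv=proj(k,np.array([near]))[0]
    g=[r for r in g if r["confidence"]>.3]
    if not g:return None
    g=min(g,key=lambda r:np.hypot((r["rect"][0]+r["rect"][2])/2-uv[0],(r["rect"][1]+r["rect"][3])/2-uv[1]))
    print(c,q,round(g["confidence"],2),g["rect"],uv);return k,g["region"].astype(np.float32)
E
python3 - <<'E'
from h import *
for q,P,p0 in(("wedge",W,[.56,.07,.1]),("chest",C,[.52,-.16,.1])):
    O=[]
    for c in("top","scene"):
        env.read_camera(c);g=grab(c,q,[p0[0],p0[1],.03]);O.append(g);print(fit([g],P,p0))
    p,e=fit(O,P,p0);print(q,p,e)
E
```

```text
top wedge 0.95 [254.0, 163.5, 306.8, 192.1] [279.02786633 177.72813482]
(array([0.57096201, 0.06524472, 0.16109112]), np.float64(0.0491253137588501))
scene wedge 0.82 [276.7, 235.3, 307.0, 282.3] [288.97177079 254.31679544]
(array([0.56855006, 0.06764976, 0.17357349]), np.float64(0.18145126104354858))
wedge [0.57036396 0.06567733 0.16930453] 0.12466749548912048
top chest 0.95 [313.4, 143.6, 435.1, 237.8] [376.75516065 192.80253643]
(array([ 0.52059263, -0.13877013,  0.09774076]), np.float64(0.03162431716918945))
scene chest 0.57 [165.9, 246.0, 284.6, 368.1] [224.75469009 314.33368055]
(array([ 0.52150523, -0.14151599,  0.10255516]), np.float64(0.02288585901260376))
chest [ 0.52121182 -0.14012072  0.09997516] 0.03138434886932373
```

Call:
send_rows([
  [0, -38, -24, 0, 0, 0, 0],
  [0, -38, -24, 0, 0, 0, 0],
  [0, -38, -24, 0, 0, 0, 0],
  [0, -38, -24, 0, 0, 0, 0],
  [0, -38, -24, 0, 0, 0, 0],
  [0, -38, -24, 0, 0, 0, 0],
  [0, -38, -24, 0, 0, 0, 0],
  [0, -38, -24, 0, 0, 0, 0],
  [0, -38, -24, 0, 0, 0, 0],
  [0, -38, -24, 0, 0, 0, 0],
  [0, -38, -24, 0, 0, 0, 0],
  [0, -38, -24, 0, 0, 0, 0],
])

```text
time_s: 1.9
tool_pos: [0.5586, 0.1657, 0.223]
tool_rot: [180.0, 0.0, 158.3]
force: [0.7, 0.6, 0.1]
grip_width: 0.0027
```

Call:
send_rows([
  [0, 0, 0, 0, 0, 0, 0.1364],
  [0, 0, 0, 0, 0, 0, 0.1364],
  [0, 0, 0, 0, 0, 0, 0.1364],
  [0, 0, 0, 0, 0, 0, 0.1364],
  [0, 0, 0, 0, 0, 0, 0.1364],
  [0, 0, 0, 0, 0, 0, 0.1364],
  [0, 0, 0, 0, 0, 0, 0.1364],
  [0, 0, 0, 0, 0, 0, 0.1364],
  [0, 0, 0, 0, 0, 0, 0],
  [0, 0, 0, 0, 0, 0, 0],
])

```text
time_s: 2.9
tool_pos: [0.5577, 0.1672, 0.2227]
tool_rot: [180.0, -0.0, 95.9]
force: [0.0, 0.0, -0.1]
grip_width: 0.0007
```

Run:
```python
from h import *
o=env.get_obs();print(o['time_s'],o['tool_pos'],o['tool_rot'],o['force'])
im=env.read_camera("wrist");cv2.imwrite("pics/w1.png",im[:,:,::-1])
g=grab("wrist","wedge",[.57,.066,.01])
if g: print(fit([g],W,[.57,.0655,.165]), g[1].sum())
g=grab("wrist","chest",[.52,-.14,.05])
```

```text
2.9 [0.55772437 0.16723805 0.22266582] [ 1.79989268e+02 -5.97770601e-03  9.59109539e+01] [ 0.04179956  0.03179365 -0.14851462]
wrist wedge 0.56 [257.4, 213.0, 296.5, 257.7] [279.02933402 259.16138427]
(array([0.57057597, 0.06800552, 0.17870545]), np.float64(0.5791621804237366)) 1108.0
wrist chest 0.83 [150.9, 329.5, 290.8, 346.5] [229.68986872 398.05305791]
```

View pics/w1.png

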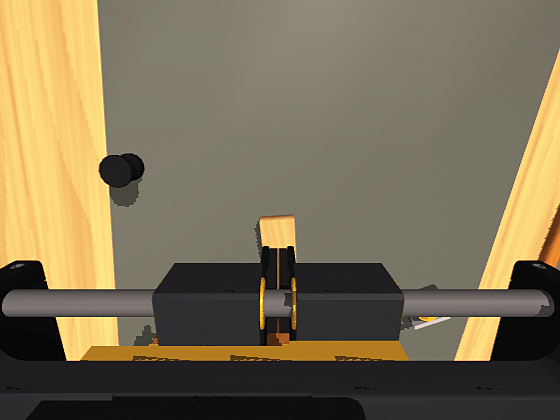

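The wrist view shows the wedge's thick end at rows 214–247, columns 258–296, with the fingers at columns 262–296. They are roughly lined up.

Run:
```python
from h import *
k=env.get_calibration("wrist")
P=np.array([[-.022,.06,.022],[.022,.06,.022],[-.022,.06,0],[.022,.06,0]])
for p in([.571,.0653,.161],[.5704,.0657,.169]):print(proj(k,T(p,P)).round(1).tolist())
```

```text
[[260.0, 222.0], [294.5, 220.1], [260.9, 216.7], [293.6, 214.8]]
[[259.1, 221.8], [293.6, 219.6], [260.1, 216.5], [292.8, 214.4]]
```

Call:
send_rows([
  [0, 0, 0, 40, 0, 0, 0],
  [0, 0, 0, 40, 0, 0, 0],
  [0, 0, 0, 40, 0, 0, 0],
  [0, 0, 0, 40, 0, 0, 0],
  [0, 0, 0, 30, 0, 0, 0],
  [0, 0, 0, 15, 0, 0, 0],
  [0, 0, 0, 7, 0, 0, 0],
  [0, 0, 0, 0, 0, 0, 0],
  [0, 0, 0, 0, 0, 0, 0],
])

```text
time_s: 3.95
tool_pos: [0.5591, 0.1676, 0.0122]
tool_rot: [179.8, -0.0, 95.7]
force: [0.0, 1.1, 0.7]
grip_width: 0.0008
```

Call:
send_rows([
  [0, -5, 0, 0, 0, 0, 0],
  [0, -5, 0, 0, 0, 0, 0],
  [0, -5, 0, 0, 0, 0, 0],
  [0, -5, 0, 0, 0, 0, 0],
  [0, -5, 0, 0, 0, 0, 0],
  [0, -5, 0, 0, 0, 0, 0],
  [0, 0, 0, 0, 0, 0, 0],
])

```text
time_s: 4.65
tool_pos: [0.5609, 0.1362, 0.0106]
tool_rot: [180.0, 0.0, 95.6]
force: [0.7, -0.1, 0.3]
grip_width: 0.0002
```

Call:
send_rows([
  [0, -4, 0, 0, 0, 0, 0],
  [0, -4, 0, 0, 0, 0, 0],
  [0, -4, 0, 0, 0, 0, 0],
  [0, -4, 0, 0, 0, 0, 0],
  [0, -4, 0, 0, 0, 0, 0],
  [0, -4, 0, 0, 0, 0, 0],
  [0, -4, 0, 0, 0, 0, 0],
  [0, -4, 0, 0, 0, 0, 0],
  [0, 0, 0, 0, 0, 0, 0],
])

```text
time_s: 5.55
tool_pos: [0.564, 0.1045, 0.0106]
tool_rot: [180.0, 0.0, 95.7]
force: [-0.3, -0.5, -0.5]
grip_width: 0.0004
```

```bash
cat > s.py <<'E'
from h import *
import sys
o=env.get_obs();print(o['time_s'],o['tool_pos'],o['tool_rot'],o['force'])
CH=np.array([.5212,-.1401,.100])
def ch(x,y):
    d=np.array([x,y])-CH[:2];c,s=np.cos(.1),np.sin(.1);return (d@[c,s],d@[-s,c])
print("tool in chest",ch(*o['tool_pos'][:2]))
ims=[]
for c in("scene","top"):
    ims.append(env.read_camera(c))
    g=grab(c,"chest",[.52,-.14,.06]); 
    if g:print("chest",fit([g],C,CH)[0])
    g=grab(c,"wedge",[.571,.05,.01]);
    if g:print(g[1].sum())
def crop(im,r,f):return cv2.resize(im[r[1]:r[3],r[0]:r[2],::-1],None,fx=f,fy=f,interpolation=cv2.INTER_CUBIC)
a=crop(ims[0],(220,200,360,320),4);b=crop(ims[1],(220,110,360,210),4)
cv2.imwrite(sys.argv[1],cv2.resize(np.vstack([a,b]),None,fx=.65,fy=.65,interpolation=cv2.INTER_AREA))
E
python3 s.py pics/p1.png
```

```text
5.55 [0.56402406 0.10447156 0.01059756] [1.7999773e+02 2.2375159e-02 9.5655796e+01] [-0.28991483 -0.45654206 -0.47020303]
tool in chest (np.float64(0.06702653625783736), np.float64(0.23907444675606992))
scene chest 0.9 [165.3, 246.0, 287.8, 368.9] [228.7331577  302.56356595]
chest [ 0.52191987 -0.14226618  0.10039391]
scene wedge 0.95 [275.2, 248.4, 299.9, 282.6] [288.27218669 265.67537936]
415.0
top chest 0.7 [313.1, 144.8, 436.2, 238.3] [371.06260129 190.69836751]
chest [ 0.52038669 -0.13849648  0.1017281 ]
top wedge 0.63 [293.8, 165.0, 315.1, 188.5] [287.13867068 174.84200644]
375.0
```

View pics/p1.png

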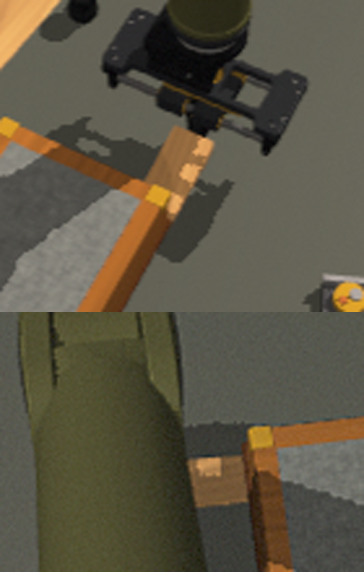

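The wedge is being pushed in line, its tip near the foot edge, and the chest hasn't moved. From here I push gently and watch the force.

Call:
send_rows([
  [0, -2, 0, 0, 0, 0, 0],
  [0, -2, 0, 0, 0, 0, 0],
  [0, -2, 0, 0, 0, 0, 0],
  [0, -2, 0, 0, 0, 0, 0],
  [0, -2, 0, 0, 0, 0, 0],
  [0, 0, 0, 0, 0, 0, 0],
])

```text
time_s: 6.45
tool_pos: [0.565, 0.095, 0.0106]
tool_rot: [180.0, 0.0, 95.7]
force: [0.0, -0.0, 0.1]
grip_width: 0.0002
```

Call:
send_rows([
  [0, -1, 0, 0, 0, 0, 0],
  [0, -1, 0, 0, 0, 0, 0],
  [0, -1, 0, 0, 0, 0, 0],
  [0, -1, 0, 0, 0, 0, 0],
])

```text
time_s: 6.85
tool_pos: [0.5653, 0.0916, 0.0106]
tool_rot: [180.0, -0.0, 95.7]
force: [-0.0, 0.1, 0.3]
grip_width: 0.0002
```

Call:
send_rows([
  [0, -1, 0, 0, 0, 0, 0],
  [0, -1, 0, 0, 0, 0, 0],
  [0, -1, 0, 0, 0, 0, 0],
])

```text
time_s: 7.15
tool_pos: [0.5657, 0.0885, 0.0106]
tool_rot: [180.0, -0.0, 95.7]
force: [-1.0, -0.3, 0.6]
grip_width: 0.0006
```

Call:
send_rows([
  [0, -1, 0, 0, 0, 0, 0],
  [0, -1, 0, 0, 0, 0, 0],
  [0, -1, 0, 0, 0, 0, 0],
])

```text
time_s: 7.45
tool_pos: [0.566, 0.0855, 0.0106]
tool_rot: [180.0, -0.0, 95.7]
force: [-0.1, 0.4, 0.2]
grip_width: 0.0007
```

Call:
send_rows([
  [0, -1, 0, 0, 0, 0, 0],
  [0, -1, 0, 0, 0, 0, 0],
  [0, -1, 0, 0, 0, 0, 0],
])

```text
time_s: 7.75
tool_pos: [0.5662, 0.0825, 0.0106]
tool_rot: [180.0, -0.0, 95.7]
force: [-0.6, -0.8, 0.3]
grip_width: 0.0006
```

Call:
send_rows([
  [0, -1, 0, 0, 0, 0, 0],
  [0, -1, 0, 0, 0, 0, 0],
])

```text
time_s: 7.95
tool_pos: [0.5665, 0.0805, 0.0106]
tool_rot: [180.0, -0.0, 95.7]
force: [0.0, 0.8, 0.7]
grip_width: 0.0004
```

Call:
send_rows([
  [0, -1, 0, 0, 0, 0, 0],
  [0, -1, 0, 0, 0, 0, 0],
])

```text
time_s: 8.15
tool_pos: [0.5666, 0.0786, 0.0106]
tool_rot: [-180.0, -0.0, 95.7]
force: [0.4, 0.5, -0.0]
grip_width: 0.0002
```

Call:
send_rows([
  [0, -1, 0, 0, 0, 0, 0],
  [0, -1, 0, 0, 0, 0, 0],
])

```text
time_s: 8.35
tool_pos: [0.5668, 0.0766, 0.0106]
tool_rot: [180.0, -0.0, 95.7]
force: [-0.3, 0.8, 0.4]
grip_width: 0.0006
```

Call:
send_rows([
  [0, -1, 0, 0, 0, 0, 0],
  [0, -1, 0, 0, 0, 0, 0],
])

```text
time_s: 8.55
tool_pos: [0.567, 0.0746, 0.0106]
tool_rot: [180.0, -0.0, 95.7]
force: [0.5, 0.8, 0.5]
grip_width: 0.0006
```

Call:
send_rows([
  [0, -1, 0, 0, 0, 0, 0],
  [0, 0, 0, 0, 0, 0, 0],
])

```text
time_s: 8.75
tool_pos: [0.5672, 0.0733, 0.0106]
tool_rot: [180.0, 0.0, 95.7]
force: [0.3, -0.2, -0.3]
grip_width: 0.0008
```

Call:
send_rows([
  [0, -1, 0, 0, 0, 0, 0],
  [0, -1, 0, 0, 0, 0, 0],
])

```text
time_s: 8.95
tool_pos: [0.5673, 0.0717, 0.0106]
tool_rot: [180.0, -0.0, 95.7]
force: [0.1, -0.4, 0.0]
grip_width: 0.0006
```

Call:
send_rows([
  [0, -1, 0, 0, 0, 0, 0],
  [0, 0, 0, 0, 0, 0, 0],
])

```text
time_s: 9.15
tool_pos: [0.5674, 0.0703, 0.0106]
tool_rot: [180.0, 0.0, 95.7]
force: [1.1, 0.2, -0.1]
grip_width: 0.0004
```

Call:
send_rows([
  [0, -1, 0, 0, 0, 0, 0],
  [0, 0, 0, 0, 0, 0, 0],
])

```text
time_s: 9.35
tool_pos: [0.5675, 0.0694, 0.0106]
tool_rot: [180.0, 0.0, 95.7]
force: [0.2, 0.8, 0.3]
grip_width: 0.0002
```

```bash
python3 s.py pics/p2.png
```

```text
9.35 [0.5675386  0.06943528 0.01055305] [1.79997103e+02 8.28098269e-03 9.57121001e+01] [0.2404191  0.76173496 0.25022431]
tool in chest (np.float64(0.06702571985295823), np.float64(0.2038623309576522))
scene chest 0.94 [167.3, 245.0, 287.7, 370.6] [228.7331577  302.56356595]
chest [ 0.52216677 -0.14205393  0.110252  ]
scene wedge 0.79 [276.5, 257.1, 295.9, 282.6] [288.27218669 265.67537936]
277.0
top chest 0.77 [313.5, 146.0, 433.3, 239.4] [371.06260129 190.69836751]
chest [ 0.5202301  -0.14012045  0.10679163]
top wedge 0.55 [388.1, 299.5, 439.2, 322.2] [287.13867068 174.84200644]
1030.0
```

View pics/p2.png

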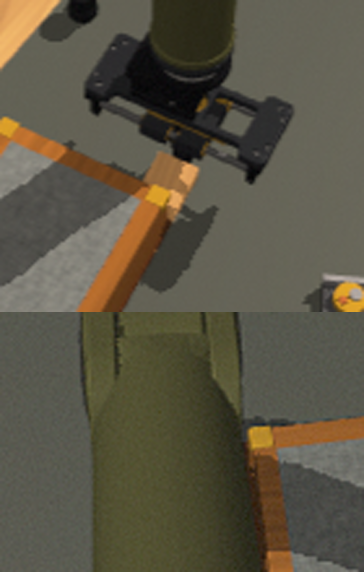

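The chest corner is unchanged at (158,196) in the crop, and the wedge is further in. No contact with the foot yet.

Call:
send_rows([
  [0, -1, 0, 0, 0, 0, 0],
  [0, 0, 0, 0, 0, 0, 0],
])

```text
time_s: 9.85
tool_pos: [0.5676, 0.0686, 0.0106]
tool_rot: [180.0, -0.0, 95.7]
force: [-0.5, -0.6, 0.4]
grip_width: 0.0006
```

Call:
send_rows([
  [0, -1, 0, 0, 0, 0, 0],
  [0, 0, 0, 0, 0, 0, 0],
])

```text
time_s: 10.05
tool_pos: [0.5677, 0.0679, 0.0106]
tool_rot: [180.0, -0.0, 95.7]
force: [0.8, 0.7, -0.3]
grip_width: 0.0005
```

Call:
send_rows([
  [0, -1, 0, 0, 0, 0, 0],
  [0, 0, 0, 0, 0, 0, 0],
])

```text
time_s: 10.25
tool_pos: [0.5678, 0.0674, 0.0106]
tool_rot: [180.0, -0.1, 95.7]
force: [-0.6, 1.8, 0.0]
grip_width: 0.0004
```

Call:
send_rows([
  [0, -1, 0, 0, 0, 0, 0],
  [0, 0, 0, 0, 0, 0, 0],
])

```text
time_s: 10.45
tool_pos: [0.5678, 0.0669, 0.0106]
tool_rot: [180.0, -0.1, 95.8]
force: [0.3, 5.0, -0.7]
grip_width: 0.0007
```

Call:
send_rows([
  [0, 0, 0, 0, 0, 0, 0],
  [0, 0, 0, 0, 0, 0, 0],
])

```text
time_s: 10.65
tool_pos: [0.5678, 0.0669, 0.0106]
tool_rot: [180.0, -0.1, 95.8]
force: [-0.1, 4.7, -0.8]
grip_width: 0.0007
```

```bash
python3 s.py pics/p3.png
```

```text
10.65 [0.56782232 0.06686222 0.01061477] [ 1.79996952e+02 -7.05910636e-02  9.57649165e+01] [-0.12053341  4.69714766 -0.78064358]
tool in chest (np.float64(0.06705114857249624), np.float64(0.2012738016768203))
scene chest 0.58 [166.0, 243.6, 286.9, 367.9] [228.7331577  302.56356595]
chest [ 0.52200543 -0.14222605  0.10554568]
scene wedge 0.6 [211.2, 134.2, 237.1, 161.0] [288.27218669 265.67537936]
453.0
top chest 0.95 [312.4, 143.2, 432.8, 241.7] [371.06260129 190.69836751]
chest [ 0.52057397 -0.14100678  0.10373465]
top wedge 0.62 [386.8, 299.9, 439.1, 322.6] [287.13867068 174.84200644]
1032.0
```

The force holds at 4.7 N and the chest is within measurement noise of its start, so the wedge is seated. Next I back off and go above the press spot.

Call:
send_rows([
  [0, 2, 0, 0, 0, 0, 0],
  [0, 4, 0, 0, 0, 0, 0],
  [0, 10, 0, 0, 0, 0, 0],
  [0, 14, 0, 0, 0, 0, 0],
  [0, 0, 0, 0, 0, 0, 0],
  [0, 0, 0, -40, 0, 0, 0],
  [0, 0, 0, -40, 0, 0, 0],
  [0, 0, 0, -40, 0, 0, 0],
  [0, 0, 0, 0, 0, 0, 0],
  [0, 0, 0, 0, 0, 0, 0],
])

```text
time_s: 11.95
tool_pos: [0.5656, 0.0958, 0.1317]
tool_rot: [179.9, -0.0, 95.7]
force: [-0.6, 0.6, -0.1]
grip_width: 0.0004
```

Call:
send_rows([
  [0, -20, 3, 0, 0, 0, 0],
  [0, -36, 0, 0, 0, 0, 0],
  [0, -36, 0, 0, 0, 0, 0],
  [0, -36, 0, 0, 0, 0, 0],
  [0, 0, 0, 0, 0, 0, 0],
  [0, 0, 0, 0, 0, 0, 0],
])

```text
time_s: 12.55
tool_pos: [0.5795, -0.0325, 0.1289]
tool_rot: [-179.8, -0.0, 95.6]
force: [-0.1, 0.7, -0.8]
grip_width: 0.0003
```

```bash
python3 s.py pics/p3.png
```

```text
12.55 [ 0.57950202 -0.03249458  0.12886924] [-1.79830431e+02 -2.16074677e-03  9.55798060e+01] [-0.11838521  0.69650518 -0.80765201]
tool in chest (np.float64(0.06875337066980579), np.float64(0.10124734763405566))
scene chest 0.8 [169.1, 248.0, 286.6, 369.6] [228.7331577  302.56356595]
chest [ 0.52172367 -0.14148569  0.09997308]
scene wedge 0.58 [279.2, 263.2, 293.9, 282.9] [288.27218669 265.67537936]
141.0
top chest 0.62 [313.1, 142.8, 433.9, 232.3] [371.06260129 190.69836751]
chest [ 0.51883202 -0.13944523  0.11317718]
top wedge 0.62 [286.3, 164.0, 315.2, 186.3] [287.13867068 174.84200644]
569.0
```

View pics/p3.png

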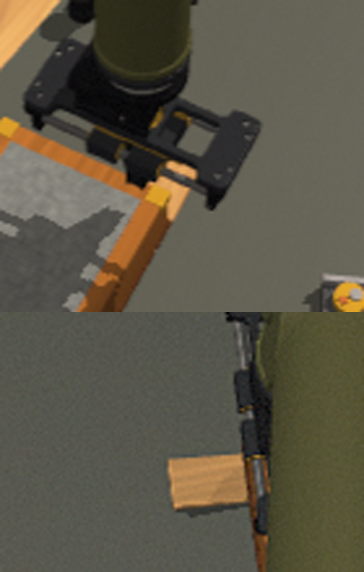

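The wedge stayed under the foot; its back end is at about (170,483) in the top crop. The tool is over the press spot, so I press down.

Call:
send_rows([
  [0, 0, 0, 15, 0, 0, 0],
  [0, 0, 0, 10, 0, 0, 0],
  [0, 0, 0, 6, 0, 0, 0],
  [0, 0, 0, 3, 0, 0, 0],
  [0, 0, 0, 1, 0, 0, 0],
  [0, 0, 0, 0, 0, 0, 0],
  [0, 0, 0, 0, 0, 0, 0],
])

```text
time_s: 13.55
tool_pos: [0.581, -0.0316, 0.096]
tool_rot: [180.0, -0.0, 95.7]
force: [-0.7, 0.3, 0.0]
grip_width: 0.0005
```

Call:
send_rows([
  [0, 0, 0, 1, 0, 0, 0],
  [0, 0, 0, 1, 0, 0, 0],
  [0, 0, 0, 0, 0, 0, 0],
])

```text
time_s: 13.85
tool_pos: [0.5806, -0.0316, 0.0935]
tool_rot: [-180.0, -0.0, 95.7]
force: [-0.9, 0.1, 0.1]
grip_width: 0.0006
```

Call:
send_rows([
  [0, 0, 0, 1, 0, 0, 0],
  [0, 0, 0, 0, 0, 0, 0],
])

```text
time_s: 14.05
tool_pos: [0.5806, -0.0315, 0.0925]
tool_rot: [-180.0, -0.0, 95.7]
force: [0.4, 0.4, -0.1]
grip_width: 0.0003
```

Call:
send_rows([
  [0, 0, 0, 1, 0, 0, 0],
  [0, 0, 0, 0, 0, 0, 0],
])

```text
time_s: 14.25
tool_pos: [0.5806, -0.0315, 0.0914]
tool_rot: [-180.0, -0.0, 95.7]
force: [-0.8, 0.6, -0.4]
grip_width: -0.0
```

Call:
send_rows([
  [0, 0, 0, 1, 0, 0, 0],
  [0, 0, 0, 0, 0, 0, 0],
])

```text
time_s: 14.45
tool_pos: [0.5807, -0.0315, 0.0905]
tool_rot: [180.0, -0.0, 95.7]
force: [-0.4, 0.1, 0.6]
grip_width: 0.0006
```

Call:
send_rows([
  [0, 0, 0, 0.5, 0, 0, 0],
  [0, 0, 0, 0, 0, 0, 0],
])

```text
time_s: 14.65
tool_pos: [0.5807, -0.0315, 0.0905]
tool_rot: [180.0, -0.0, 95.7]
force: [-0.9, -0.2, 3.2]
grip_width: 0.0006
```

Call:
send_rows([
  [0, 0, 0, 0.5, 0, 0, 0],
  [0, 0, 0, 0, 0, 0, 0],
])

```text
time_s: 14.85
tool_pos: [0.5808, -0.0315, 0.0904]
tool_rot: [180.0, -0.0, 95.7]
force: [-3.1, -0.3, 5.9]
grip_width: 0.0004
```

Call:
send_rows([
  [0, 0, 0, 0.5, 0, 0, 0],
  [0, 0, 0, 0, 0, 0, 0],
])

```text
time_s: 15.05
tool_pos: [0.5808, -0.0315, 0.0903]
tool_rot: [180.0, -0.0, 95.7]
force: [-3.9, 1.0, 8.9]
grip_width: 0.0007
```

Call:
send_rows([
  [0, 0, 0, 0.3, 0, 0, 0],
  [0, 0, 0, 0, 0, 0, 0],
  [0, 0, 0, 0, 0, 0, 0],
])

```text
time_s: 15.35
tool_pos: [0.5808, -0.0314, 0.0902]
tool_rot: [180.0, -0.0, 95.7]
force: [-4.6, 0.7, 9.4]
grip_width: 0.0001
```

The spot held at 90 mm under about 9.4 N. I'll ease the side force a little, then check.

Call:
send_rows([
  [0, 0, -0.6, 0.2, 0, 0, 0],
  [0, 0, 0, 0, 0, 0, 0],
  [0, 0, 0, 0, 0, 0, 0],
  [0, 0, 0, 0, 0, 0, 0],
  [0, 0, 0, 0, 0, 0, 0],
])

```text
time_s: 15.85
tool_pos: [0.5808, -0.0315, 0.0902]
tool_rot: [179.9, -0.0, 95.7]
force: [-2.9, 0.5, 10.1]
grip_width: 0.0003
```

```bash
python3 s.py pics/p4.png
```

```text
15.85 [ 0.58083326 -0.03147789  0.09022304] [ 1.79895029e+02 -3.38646700e-02  9.57201748e+01] [-2.94529543  0.48220047 10.14731296]
tool in chest (np.float64(0.07017945581988065), np.float64(0.10212606047531055))
scene chest 0.65 [169.0, 245.4, 283.9, 370.5] [228.7331577  302.56356595]
chest [ 0.52226415 -0.14231613  0.09668728]
scene wedge 0.71 [212.8, 148.9, 227.2, 163.4] [288.27218669 265.67537936]
177.0
top chest 0.67 [314.4, 143.9, 432.2, 234.9] [371.06260129 190.69836751]
chest [ 0.51985885 -0.14036647  0.11238787]
top wedge 0.82 [286.6, 164.3, 314.5, 186.6] [287.13867068 174.84200644]
554.0
```

View pics/p4.png

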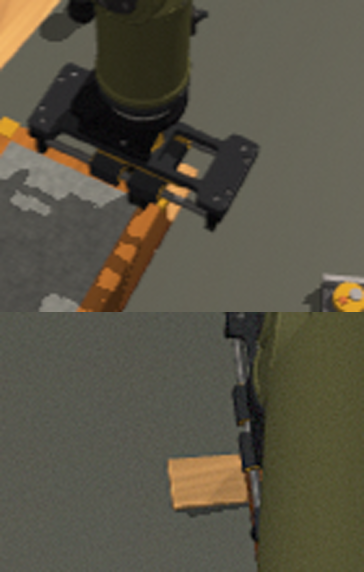

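The tool is pressing with 10.1 N, and the wedge is in the same place as before (left edge at 170,483). The chest hasn't moved or sunk, so I'm handing in.

```bash
python3 -c "
from cell import env
env.sign_off();print(env.get_obs()['force'])"
```

```text
the job is handed in; nothing more can be done
the job is handed in; nothing more can be done
```

I pushed the wedge under the short foot, then pressed on the chest directly above that foot and handed the job in while still pressing. The whole run took about 16 s of the 48 s allowed.

- **Wedge:** It slid freely until it met the foot, where the force settled at 4.7 N, and I stopped there. I estimate the thin end at 70–80 mm in chest y, which is 30–40 mm past the foot's outer edge. I worked that out from the tool position, because the tip can't be seen under the chest. The wedge stayed put when the fingers withdrew.
- **Press:** The last reading was 10.1 N, within about 2 mm of the press spot. The spot stayed at 90.2 mm and sank only 0.3 mm from first contact, so the chest no longer rocks. About 3 N of sideways force remained on the fingers.
- **Chest:** The camera fits kept its centre within about 3 mm of the start, which is their noise. The top camera's last two fits showed the chest turned about 0.01 rad from the earlier ones. The scene camera did not show this; the arm hid part of the chest in the top view.
- **Other things:** I kept the arm clear of the loupe, holder, driver and jar, but did not measure their positions again at the end.

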